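Set up the carving bench to copy a tool handle

TASK

Set the bench up for copying a tool handle: lean the pattern board upright against the rail, foot on the bench, and load the handle blank into the bench stop, narrow end first and pushed fully home. The rack leaves only the blank's narrow end to hold, the very end that has to go into the stop, so lay the blank flat on the open bench, let go, and take it again farther back before sliding it in. Leave the mug, the wax tin and the mallet where they stand.

Things in the scene. Friction and masses are not known exactly. Their poses are not given: they have to be found in the camera images.
- blank: handle blank of pale wood, 240 long, 30 thick, lying flat; narrow shank 28 wide over 180 mm, then a butt 42 wide over the last 60 mm. About 0.15 kg, balancing about 10 mm from mid-length towards the butt; held by its end it may droop unless gripped firmly. Origin: centre of the underside at mid-length; x points to the butt, z up (shank from x = -120 to 60, butt from 60 to 120). Starts in the rack, lying on its floor, with 70 mm of the narrow end sticking out
- blank_tip (a point): centre of the blank's narrow end face (blank x = -120, z = 15 mm)
- rack: fixed dark wooden stock rack, floor 10 thick, x from -95 to 95 and y from -42 to 97 mm; z up; origin at bench level. The blank lies in an open-topped channel along x (middle at y = 0) with walls up to 45 mm, too close to get fingers in; the narrow end sticks out over the -x end, blank origin at rack x = -45. The blank lifts straight up out of it. The board stands in a slot along x at y = 72 mm, 16 mm wide, its walls also up to 45 mm
- bench_stop: fixed grey-painted wooden bench stop; bed board 270 x 110, 12 thick, origin at the centre of its underside, x along it. At its -x end a block, 84 wide and 62 high, holds a roofed mouth, open towards +x, from x = -35 (flared, about 44 wide) back to the stop face at x = -115; 36 mm wide and 36 mm high above the bed, middle at y = 0. The blank slides along the bed in the -x direction, narrow end first; its butt stays outside
- stop_face (a point): foot of the stop face inside the mouth, on the bed (z = 12 mm): when home, the blank's narrow end touches here and blank_tip lies 15 mm above
- stop_mouth (a point): middle of the mouth's opening, on the bed (x = -35, z = 12 mm)
- pattern: plywood pattern board 120 wide, 170 high, 12 thick, dark handle outline on both faces, about 0.17 kg. Origin: centre of its lower edge face; x along its width, y through its thickness, z up its height. Starts standing in the rack's slot on the rack floor (10 mm above the bench); pulls straight up
- rail: fixed low pale wooden rail: bar 150 long (along its y), 22 x 22 mm, top at 95 mm, on two posts; faces at x = -11 and +11 mm; origin at bench level under the bar's middle. The bench before its -x face is clear
- mug: white mug, 80 wide, 92 high; origin at its foot; leave alone
- wax_tin: round steel tin, 72 wide, 45 high; origin at its foot; leave alone
- mallet: turned wooden carver's mallet standing on its head, 80 wide, 180 high; origin at its foot; leave alone
Things that resemble listed ones, but are neither listed nor needed, are in the scene too. Leave any purple look-alike of the rack alone.

How it is judged:
By the outcome, as a careful person would: the job done as asked, in the order asked, and still so for the second after the job is handed in, with the robot touching nothing.
It also fails if it takes over 72 s, if anything falls off the work surface, if the arm or the gripper's body presses on something with over 40 N, if the wrist force passes 120 N, or if a joint passes its speed limit or range.

ROBOT

A 6-joint arm with a two-finger parallel gripper is mounted at the origin on the work surface. World frame = base frame: x ahead of the robot, y to its left, z up, the work surface at z = 0. Lengths are in m, angles in rad, forces in N, time in s.
With the tool pointing down it reaches from about 0.35 to 0.975 m from the base axis. Payload 7.1 kg.
Tool frame: the origin (TCP) lies at the very end of the fingers, on their centre line; the grasp point (between the pads) lies 19 mm behind it (ctrl.pinch_z is the z of the grasp point in the tool frame, in m); z points along the fingers, y is the line along which they close (so a half turn about z gives the same grasp; the last joint's range is limited). The gripper opens to 88 mm and grips with 3 to 60 N. Pads are 20 mm wide; open, the fingers measure 115 mm over their backs; the gripper's body (75 mm by 178 mm) begins 61 mm behind the grasp point.
Start: joints at [-1.141, 0.423, 1.63, -0, 1.089, -0.019], TCP at [0.271, -0.563, 0.223] pointing down, gripper open.
Joint ranges: [-3, 3], [-0.9, 2.11], [0.09, 2.58], [-1.31, 4.45], [0.11, 2.69], [-2.54, 2.54]. Speed limits (rad/s): [2.39, 2.39, 3.01, 3.14, 3.14, 3.14].

INTERFACE

Orientations are given as a rotation vector (axis times angle).
In Python, from workcell import ctrl gives the robot as it stands. Calls block until the motion is done:
- ctrl.move_to(position, orientation): joint-space move of the TCP to a pose.
- ctrl.move_linear(position, attitude=None, feed=0.15, f_stop=None): straight line of the TCP; attitude=None keeps the orientation; feed is the mean speed in m/s. With f_stop (N) it stops when the force on the tool has changed by that much, and returns True; else False.
- ctrl.move_joints(angles): joint-space move.
- ctrl.move_gripper(opening, newtons=None): opening from 0.0 (shut) to 1.0 (fully open); newtons is the grip in N (None keeps the last); returns when the fingers have stopped.
- ctrl.wait(seconds).
- ctrl.inverse_kinematics(position, orientation): joint angles nearest the present ones, or None.
- ctrl.sense(): the state.
- ctrl.grab_frame(name): name is "side" or "top" or "wrist"; returns a dict with "image" (420x560x3 uint8, red, green, blue), "mtx" (3x3 intrinsics, pixels), "distortion" ([k1, k2, p1, p2, k3] as OpenCV has them; the pictures are not rectified), "R" (3x3) and "t" (3): a world point X has camera coordinates R X + t. Camera axes: x right, y down, z forward; pixel columns grow to the right and rows downward; lengths in m; the calibration is good to about 2 mm. A picture is of the moment at which its call begins. There is no depth.
A pose or a line that the arm cannot do raises ctrl.MotionError and nothing moves.
- ctrl.finish_job(): hands the job in; it is judged then, once.
The state is a dict: "time": time; "joint_pos": joint angles; "joint_vel": joint speeds; "joint_efforts": joint torques, N m; "eef_pos": TCP position; "ee_rot": TCP orientation; "contact_force": force on the tool from outside, world axes, zero at the start; "moment": the same for the moment, N m; "finger_gap": opening from 0.0 (shut) to 1.0 (fully open); "finger_force": force on a finger pad.
Only numpy, scipy, OpenCV 4.12 (cv2) and the standard library are available. Lean on these libraries where they do the work, as an engineer would, in place of code of your own. Each camera call takes 0.05 s, during which the arm holds its last target. There are 200 camera calls.

## Working session

There is one attempt and no reset: what is moved stays moved. The work goes in short steps, each a Python script; the robot and the scene stay as the last script left them, time stands still between calls to the robot, and variables do not carry over. Pictures are saved under pics/ and viewed, at most 13 in all, crops included, and the job is handed in when it is done.

```bash
mkdir -p pics; ls
python3 - <<'E'
from workcell import ctrl
import cv2,pickle
d={}
for n in("side","top"):
    f=ctrl.grab_frame(n);d[n]=f;cv2.imwrite(f"pics/{n}0.png",cv2.resize(f["image"][:,:,::-1],(800,600),interpolation=cv2.INTER_CUBIC))
    print(n,-f["R"].T@f["t"],f["R"][2])
pickle.dump(d,open("f0.pkl","wb"))
print(ctrl.sense(),ctrl.pinch_z)
E
```

```text
pics
side [0.20750846 0.8464127  1.14975834] [ 0.17891327 -0.61279932 -0.76971881]
top [ 0.33380342 -0.0112298   1.7098294 ] [ 0.08362713 -0.00901925 -0.9964563 ]
{'time': 0.1, 'joint_pos': array([-1.14101490e+00,  4.23794026e-01,  1.63062366e+00, -1.89017809e-05,
        1.08858515e+00, -1.90043752e-02]), 'joint_vel': array([ 5.61950672e-04,  5.81833790e-05, -1.63921864e-03,  1.41240667e-03,
        8.96492459e-05, -8.71803806e-04]), 'joint_efforts': array([-4.59641578e-04, -5.45617568e+01, -2.74319065e+01,  6.45514810e-02,
        1.89143844e-02, -4.61172374e-05]), 'eef_pos': array([ 0.27097309, -0.56263693,  0.22195698]), 'ee_rot': array([-3.06148526e+00, -6.98756999e-01,  4.77298426e-04]), 'contact_force': array([-0.7755236 , -0.34208495, -1.70413778]), 'moment': array([ 0.00028476, -0.00585877,  0.03857023]), 'finger_force': 0.0, 'finger_gap': 1.003371833768117} -0.0187
```

View pics/top0.png

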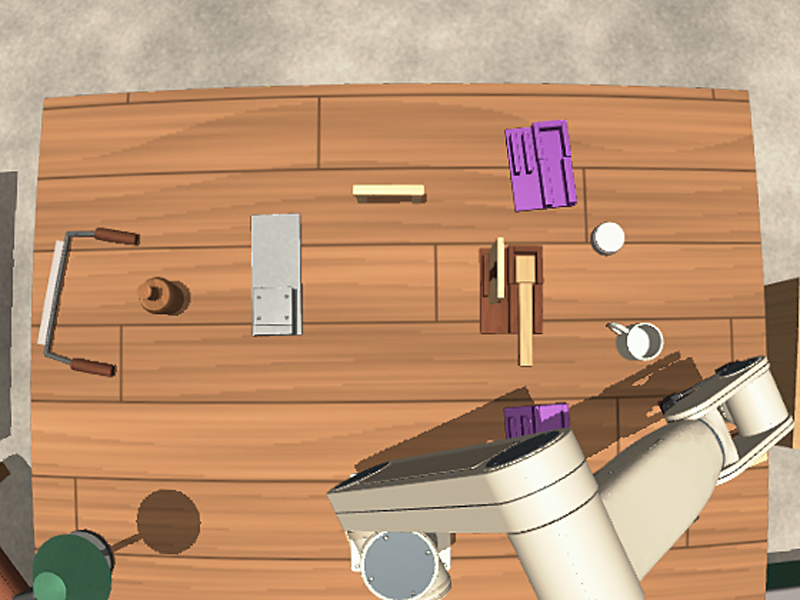

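View pics/side0.png

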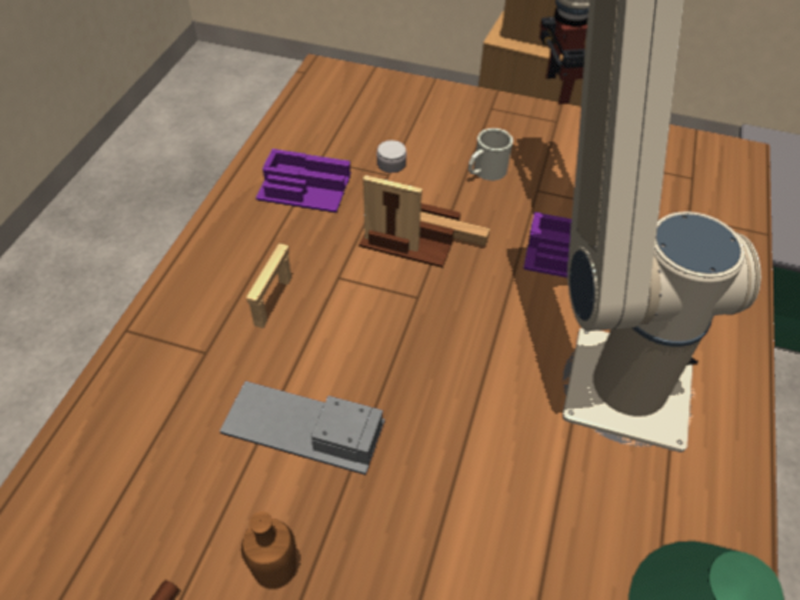

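Run:
```python
import cv2,pickle
d=pickle.load(open("f0.pkl","rb"))
im=d["top"]["image"][:,:,::-1]
# two panels: rack+rail (cols 240..385), stop (165..220); 
cv2.imwrite("pics/c1.png",cv2.resize(im[120:265,240:390],None,fx=4,fy=4,interpolation=cv2.INTER_CUBIC))
cv2.imwrite("pics/c2.png",cv2.resize(im[140:245,165:225],None,fx=5,fy=5,interpolation=cv2.INTER_CUBIC))
```

```text
(no output)
```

View pics/c1.png

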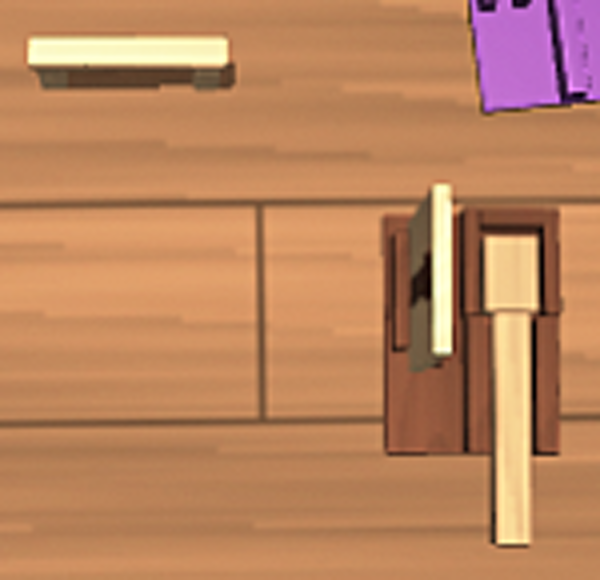

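View pics/c2.png

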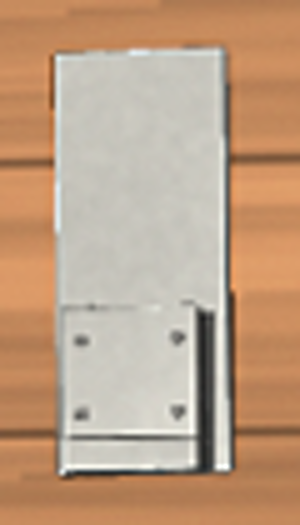

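```bash
cat > h.py <<'E'
from workcell import ctrl
import cv2,numpy as np
from scipy.spatial.transform import Rotation as Ro
def px2w(f,uv,z):
    n=cv2.undistortPoints(np.float64(uv).reshape(-1,1,2),f["mtx"],np.float64(f["distortion"])).reshape(-1,2)
    d=np.c_[n,np.ones(len(n))]@f["R"]; c=-f["R"].T@f["t"]
    return c+d*((z-c[2])/d[:,2])[:,None]
def w2px(f,X):
    return cv2.projectPoints(np.float64(X).reshape(-1,1,3),cv2.Rodrigues(f["R"])[0],f["t"],f["mtx"],np.float64(f["distortion"]))[0].reshape(-1,2)
def down(yaw):  # tool z down, tool y (closing line) at world angle yaw+90deg ; yaw=0 -> closes along world y
    return (Ro.from_euler('z',yaw)*Ro.from_rotvec([np.pi,0,0])).as_rotvec()
E
python3 - <<'E'
import pickle
from h import *
f=pickle.load(open("f0.pkl","rb"))["top"]
np.set_printoptions(precision=4,suppress=True)
c1=lambda p:[((u+.5)/4-.5+240,(v+.5)/4-.5+120) for u,v in p]
c2=lambda p:[((u+.5)/5-.5+165,(v+.5)/5-.5+140) for u,v in p]
for n,c,p,z in [("rail",c1,[(28,37),(229,38),(28,66),(229,68)],.095),("pat",c1,[(432,184),(451,184),(432,356),(452,356)],.18),
 ("blank",c1,[(496,545),(530,545),(484,235),(540,235)],.04),("rackfloor",c1,[(385,453),(385,215)],.01),("racktop",c1,[(463,208),(559,210),(559,453)],.045),
 ("bed",c2,[(55,54),(224,49),(58,472),(232,468)],.012),("block",c2,[(62,308),(197,305),(62,437),(197,437)],.062)]:
    print(n,px2w(f,c(p),z)[:,:2].tolist() and np.round(px2w(f,c(p),z)[:,:2],4).tolist())
print(f["mtx"])
E
```

```text
rail [[0.7219, 0.0911], [0.7193, -0.0607], [0.6994, 0.0911], [0.6961, -0.0604]]
pat [[0.5918, -0.201], [0.5917, -0.2146], [0.469, -0.1981], [0.4689, -0.2123]]
blank [[0.3354, -0.2617], [0.335, -0.2881], [0.5751, -0.258], [0.5748, -0.3019]]
rackfloor [[0.4085, -0.1804], [0.596, -0.1842]]
racktop [[0.5956, -0.2414], [0.5936, -0.3165], [0.4051, -0.3113]]
bed [[0.676, 0.3231], [0.6772, 0.2147], [0.4103, 0.319], [0.4118, 0.2091]]
block [[0.5082, 0.3072], [0.509, 0.224], [0.4293, 0.3069], [0.4285, 0.2239]]
[[546.3773   0.     286.3322]
 [  0.     546.3773 211.7385]
 [  0.       0.       1.    ]]
```

Run:
```python
from h import *
yaw=np.radians(-1.2)
P=np.array([0.5304,-0.2065])
ctrl.move_gripper(0.6,20)
ctrl.move_to([*P,0.26],down(yaw))
f=ctrl.grab_frame("wrist")
cv2.imwrite("pics/w1.png",f["image"][:,:,::-1])
s=ctrl.sense();print(s["time"],s["joint_pos"],s["eef_pos"])
print(w2px(f,[[.5918,-.2078,.18],[.469,-.205,.18]]))
# feasibility of the place pose
th=np.radians(14)
for q in(90,-90):
    o=(Ro.from_euler('z',np.radians(-1.1))*Ro.from_euler('y',th)*Ro.from_rotvec(down(np.radians(q)))).as_rotvec()
    for z in(.14,.3): print(q,ctrl.inverse_kinematics([.70,.015,z],o))
print(ctrl.inverse_kinematics([.57,.267,.1],down(np.radians(.9))))
```

```text
2.4917 [-3.93576754e-01  2.99854254e-01  1.72129632e+00 -1.53300590e-04
  1.12060305e+00  1.19911986e+00] [ 0.53013263 -0.20729456  0.25988808]
[[274.09518533 131.73686003]
 [274.18312203 290.73302996]]
90 [0.00214467 0.73616134 1.3059919  0.00529906 1.34373512 0.01951658]
90 [0.00214467 0.59797916 1.18382635 0.0051659  1.60407933 0.0208814 ]
-90 None
-90 None
[ 4.19159880e-01  5.82699350e-01  1.69208500e+00 -4.44089210e-16
  8.66808301e-01  1.97424824e+00]
```

View pics/w1.png

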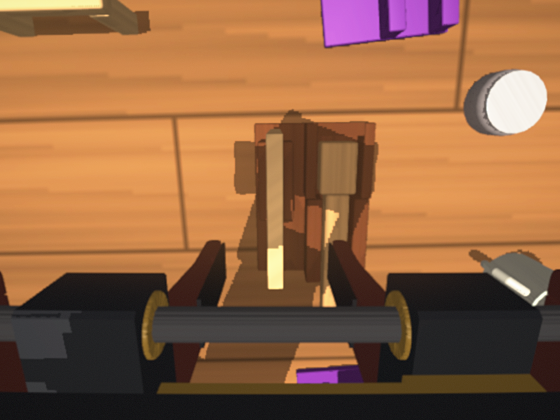

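The wrist picture shows the board's top edge from (275,132) to (275,289), matching the prediction. Next I grip it and place it.

Run:
```python
from h import *
P=np.array([0.5304,-0.2065])
s=ctrl.move_linear([*P,0.145],feed=.12,f_stop=15); print("stop",s)
ctrl.move_gripper(0.0,30)
g=ctrl.sense();print("gap",g["finger_gap"]*88,g["finger_force"],g["eef_pos"])
ctrl.move_linear([*P,0.285],feed=.15)
th=np.radians(14); Rz=Ro.from_euler('z',np.radians(-1.1))
o=(Rz*Ro.from_euler('y',th)*Ro.from_rotvec(down(np.pi/2))).as_rotvec()
def tcp(gap,z): # gap: x distance to rail contact; z foot height
    c,s_=np.cos(th),np.sin(th)
    off=np.array([-.095*np.tan(th)-gap-.006*c+.135*s_,0,z+.006*s_+.135*c])
    return np.array([.698,.015,0])+Rz.apply(off)
ctrl.move_to(tcp(.03,.14),o)
ctrl.move_linear(tcp(.03,.006),feed=.12,f_stop=12)
print("x stop",ctrl.move_linear(tcp(-.012,.006),feed=.03,f_stop=3), ctrl.sense()["eef_pos"]-tcp(0,.006))
f=ctrl.grab_frame("side")
cv2.imwrite("pics/s1.png",cv2.resize(f["image"][130:260,120:320,::-1],None,fx=4,fy=4))
s=ctrl.sense();print(s["time"],s["finger_gap"]*88,s["eef_pos"],s["contact_force"])
```

```text
stop False
gap 11.921095414448693 29.995228350162506 [ 0.53042344 -0.20654441  0.14505841]
x stop True [ 3.89890206e-03 -7.80808092e-05 -1.05342888e-03]
8.8583 11.736762325768298 [0.70489637 0.01485266 0.13698956] [ 0.98841269  0.01767325 -1.65077095]
```

View pics/s1.png

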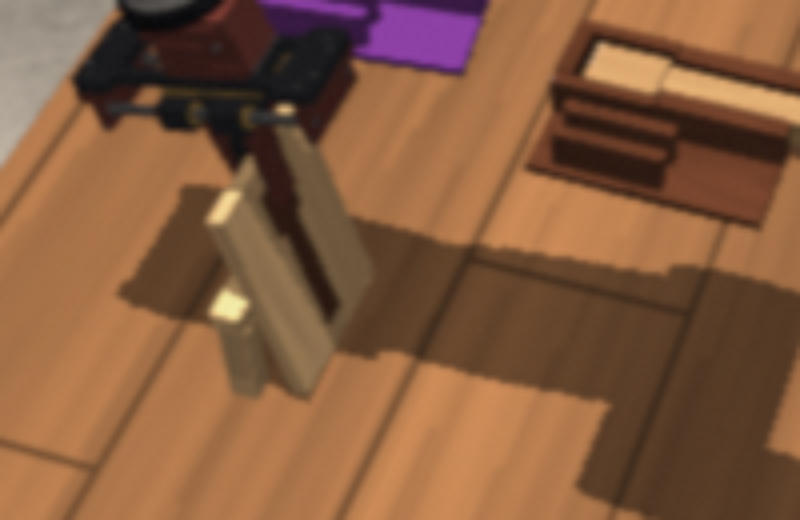

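The board is held tilted against the rail, with its top resting behind (215,210) and its foot near (310,390). Next I set the foot down and release, then grip the blank.

Run:
```python
from h import *
p=ctrl.sense()["eef_pos"]
print("z stop",ctrl.move_linear(p+[0,0,-.012],feed=.03,f_stop=4),ctrl.sense()["eef_pos"]-p)
ctrl.move_gripper(0.4)
s=ctrl.sense()
t=Ro.from_rotvec(s["ee_rot"]).as_matrix()[:,2]
ctrl.move_linear(s["eef_pos"]-.1*t,feed=.12)
f=ctrl.grab_frame("side"); im1=f["image"][130:260,120:320]
yaw=np.radians(-1.2); ax=np.array([np.cos(yaw),np.sin(yaw)])
tip=np.array([.3352,-.2749]); G=tip+.050*ax
ctrl.move_gripper(0.6,58)
ctrl.move_to([*G,.16],down(yaw))
f=ctrl.grab_frame("wrist")
cv2.imwrite("pics/m1.png",np.hstack([cv2.resize(im1,(400,260)),cv2.resize(f["image"],(400,300))[:260]])[:,:,::-1])
print(w2px(f,[[*tip,.04],[*(tip+.07*ax),.04]])*400/560)
s=ctrl.sense();print(s["time"],s["joint_pos"])
```

```text
z stop True [-1.23545810e-03  2.30003550e-05 -3.83692904e-03]
[[196.37456232 185.00047323]
 [196.36528396 130.11217504]]
12.925 [-6.45617610e-01  2.96742777e-01  2.00373806e+00  8.66304873e-05
  8.40150292e-01  9.44650702e-01]
```

View pics/m1.png

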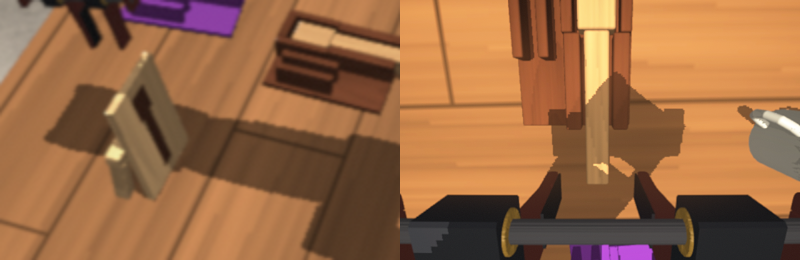

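The board leans on the rail by itself, and the blank's tip sits at (597,184), about 1 px from the prediction. Next I lift it and lay it down.

Run:
```python
from h import *
yaw=np.radians(-1.2); ax=np.array([np.cos(yaw),np.sin(yaw)])
G=np.array([.3352,-.2749])+.050*ax
print(ctrl.move_linear([*G,.014],feed=.1,f_stop=15))
ctrl.move_gripper(0.0,58)
s=ctrl.sense();print("gap",s["finger_gap"]*88,s["finger_force"])
ctrl.move_linear([*G,.13],feed=.08)
y2=np.radians(.9)
L=[.40,.05]
ctrl.move_to([*L,.13],down(y2))
print(ctrl.sense()["contact_force"],ctrl.sense()["moment"])
f=ctrl.grab_frame("side");cv2.imwrite("pics/s2.png",f["image"][:,:,::-1])
print("down",ctrl.move_linear([*L,.0055],feed=.06,f_stop=8))
s=ctrl.sense();print(s["eef_pos"],s["contact_force"],s["time"])
```

```text
False
gap 27.69778124905443 57.97326922416687
[ 0.71509519  0.02230928 -1.73753184] [ 0.01210898  0.12143084 -0.01541543]
down False
[0.40016955 0.05002575 0.0057015 ] [-0.03267852  0.50069315 -1.57783297] 20.1583
```

View pics/s2.png

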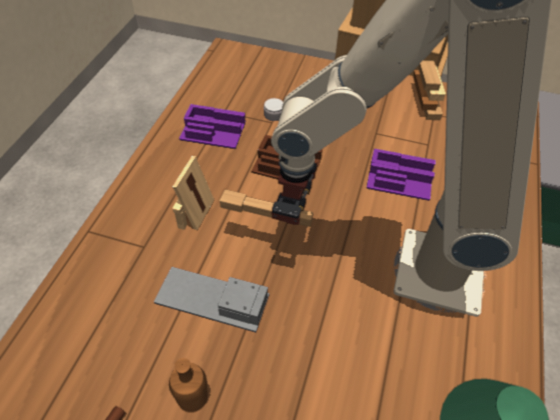

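Run:
```python
from h import *
y2=np.radians(.9);ax=np.array([np.cos(y2),np.sin(y2)])
p=ctrl.sense()["eef_pos"]
ctrl.move_gripper(0.6)
ctrl.move_linear(p+[0,0,.06],feed=.1)
q=p[:2]+.09*ax
ctrl.move_linear([*q,.065],feed=.12)
print(ctrl.move_linear([*q,.003],feed=.08,f_stop=15))
ctrl.move_gripper(0.0,45)
s=ctrl.sense();print("gap",s["finger_gap"]*88,s["eef_pos"])
ctrl.move_linear([*q,.13],feed=.12)
C=np.array([.5438,.2665])
S=C+.135*ax
ctrl.move_linear([q[0],S[1],.13],feed=.15)
ctrl.move_linear([*S,.13],feed=.15)
ctrl.move_linear([*S,.06],feed=.1)
f=ctrl.grab_frame("wrist");cv2.imwrite("pics/w2.png",f["image"][:,:,::-1])
n=np.array([-ax[1],ax[0]])
print(w2px(f,[[*(C-.035*ax+.042*n),.062],[*(C-.035*ax-.042*n),.062],[*(C-.005*ax),.087]]))
s=ctrl.sense();print(s["time"],s["joint_pos"])
```

```text
False
gap 27.874943985233983 [0.49037059 0.05142744 0.00329581]
[[210.75883887 502.86508972]
 [339.97586745 502.85515686]
 [275.18109355 512.39569918]]
28.95 [ 3.60466927e-01  7.57449145e-01  1.45157593e+00 -1.94852168e-05
  9.31180155e-01  1.91562594e+00]
```

View pics/w2.png

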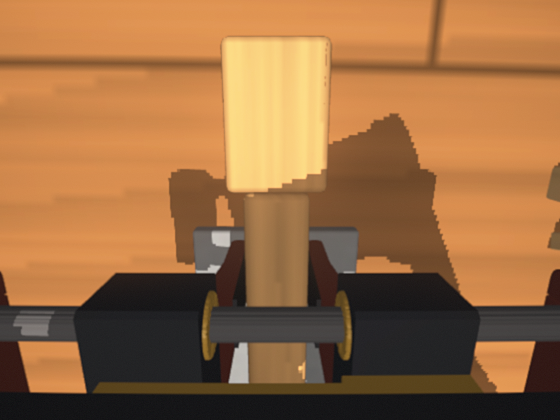

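The wrist picture shows the far end of the bed at columns 195–357 and the shank at 246–308, so they are centred within about 1 px. Next I lower it and slide it in.

Run:
```python
from h import *
y2=np.radians(.9);ax=np.array([np.cos(y2),np.sin(y2)])
C=np.array([.5438,.2665])
S=C+.135*ax
print("down",ctrl.move_linear([*S,.0155],feed=.05,f_stop=5))
z=ctrl.sense()["eef_pos"][2];print(z)
z=max(z,.0155)
print("in",ctrl.move_linear([*(C+.035*ax),z],feed=.06,f_stop=12))
s=ctrl.sense();print((s["eef_pos"][:2]-C)@ax,s["contact_force"])
print("home",ctrl.move_linear([*(C+.010*ax),z],feed=.025,f_stop=12))
s=ctrl.sense();print((s["eef_pos"][:2]-C)@ax,s["eef_pos"],s["contact_force"],s["finger_gap"]*88,s["time"])
f=ctrl.grab_frame("side");cv2.imwrite("pics/s3.png",cv2.resize(f["image"][130:350,90:340,::-1],(680,598)))
```

```text
down True
0.01535360638941156
in False
0.034775399460765154 [1.1976042  0.98555701 4.798188  ]
home True
0.024973674032448084 [0.56876772 0.26707499 0.01543363] [0.51782036 0.26718235 0.74417869] 27.99550709304145 32.1583
```

View pics/s3.png

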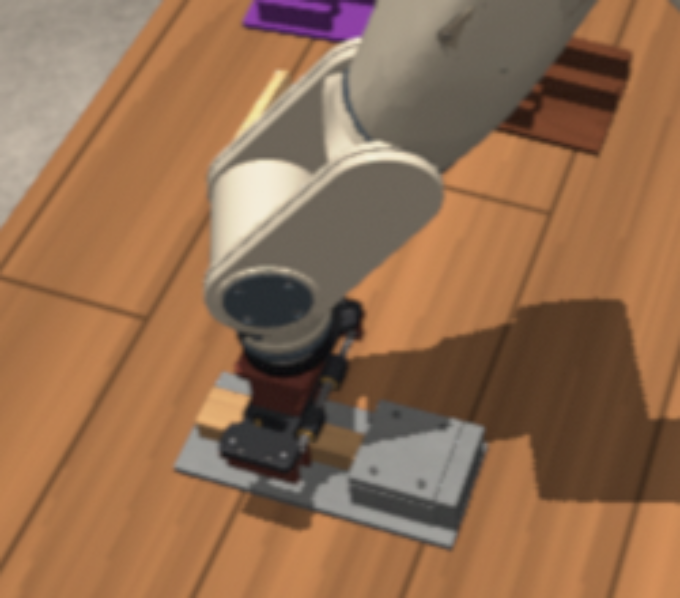

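The blank is in the mouth, stopped at the nominal home position by contact. Next I release it and give the butt a gentle push to be sure.

Run:
```python
from h import *
y2=np.radians(.9);ax=np.array([np.cos(y2),np.sin(y2)])
C=np.array([.5438,.2665])
p=ctrl.sense()["eef_pos"]
ctrl.move_gripper(0.5)
ctrl.move_linear(p+[0,0,.07],feed=.1)
ctrl.move_linear([*(C+.165*ax),.085],feed=.12)
ctrl.move_gripper(0.0,20)
ctrl.move_linear([*(C+.165*ax),.022],feed=.1,f_stop=10)
print("push",ctrl.move_linear([*(C+.115*ax),.022],feed=.025,f_stop=8))
s=ctrl.sense();print((s["eef_pos"][:2]-C)@ax,s["contact_force"])
e=s["eef_pos"][:2]+.03*ax
ctrl.move_linear([*e,.022],feed=.08)
ctrl.move_linear([*e,.20],feed=.15)
ctrl.move_to([.40,-.40,.35],down(0))
d=ctrl.grab_frame("top"); f=ctrl.grab_frame("side")
a=cv2.resize(d["image"][80:280,150:350],(400,400)); b=cv2.resize(f["image"][130:350,110:330],(400,400))
cv2.imwrite("pics/end.png",np.hstack([a,b])[:,:,::-1])
n=np.array([-ax[1],ax[0]])
for X in[[*(C+.125*ax+.021*n),.042],[*(C+.125*ax-.021*n),.042]]: print((w2px(d,X)-[150,80])*2)
print(ctrl.sense()["time"])
```

```text
push True
0.13716001781885792 [1.9510214  0.58334361 1.07279074]
[[ 68.70232912 141.39814777]]
[[ 95.34564837 140.4800931 ]]
42.225
```

View pics/end.png

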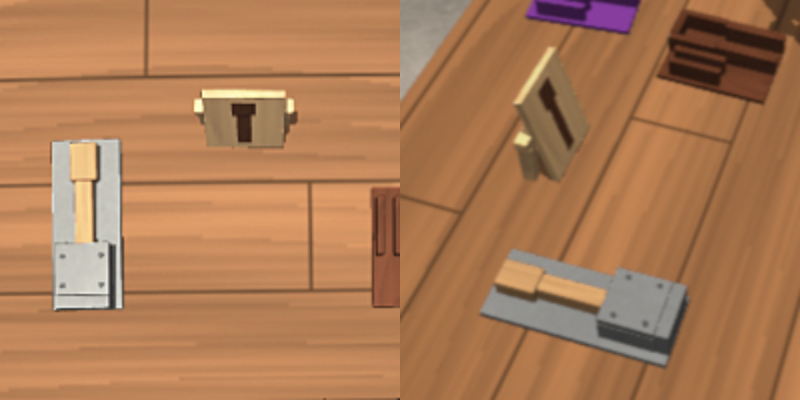

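The final picture shows the blank in the mouth, with its butt end at row 143 against a predicted 141. The board leans on the rail and the other items are untouched.

```bash
python3 -c "
from workcell import ctrl
print(ctrl.finish_job())"
```

```text
the job is handed in; nothing more can be done
None
```

The job is handed in at about 42 s: the pattern board leans on the rail with its foot on the bench, and the blank is fully home in the stop, re-gripped farther back after being laid on the bench. The arm never went near the mug, tin or mallet.

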